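Measure the free depth of a packed column with a depth rod

TASK

Take the depth rod from its rest and slide it, thin end first, into the open bore of the steel column until it bottoms on the porous disc inside; the disc is brittle, so press on it only lightly. Let go of the rod there, and only then slide the cursor along its rail, gently, until it just touches the rod's end, so that it marks the exposed length; leave the rod bottomed, the cursor against it, and the glassware and tape where they are.

Things in the scene. Friction and masses are not known exactly. Their poses are not given: they have to be found in the camera images.
- bore_mouth (a point): Centre of the open end of a level steel tube, the column: outer diameter 28 mm, bore 13 mm, 150 mm long, axis 65 mm above the table, clamped in black cradles. y points level out of the bore along its axis (robot's left, yaw up to 0.17 rad), z up. A brittle white disc, the frit (breaks at about 18 N) closes the bore 95 to 125 mm in; its depth differs every time and cannot be seen.
- bench: Grey bench plate, fixed to the table, that carries column and rail: 60 mm wide, top 12 mm above the table. Origin on the table right below the bore mouth, same axes. From y = -170 to 290 mm; the column is on the -y side, the cursor's rail (24 mm wide, top 22 mm above the table) on the +y side below the bore's axis line, y = 20 to 290 mm.
- rod_grip (a point): Centre of the black round handle (18 mm diameter, 36 mm long) of the loose depth rod. y points along the rod from tip to handle end. The rod is 186 mm long: a 10 mm aluminium shaft, 150 mm, then the handle; about 45 g, balanced some 100 mm from the tip. In the bore it has 1.5 mm play; held out of line it drags with up to about 6 N well before the bottom. It stays put when let go.
- rest: Grey plastic rest, fixed to the table, 50 x 120 mm, with two V notches in which the rod's shaft lies level at the start, axis 55 mm above the table, the handle overhanging at the robot's left (+y of this frame). Origin at the centre of its underside.
- rod_tip (a point): Tip of the rod, on its axis, 168 mm from the handle's centre; tapers from 10 mm to 5 mm over the last 8 mm.
- rod_tail (a point): Flat end of the rod's handle, on the axis, 18 mm from the handle's centre.
- cursor_face (a point): On the bore's axis line, the flat face of the aluminium cursor that looks to the bore. The cursor is an upright plate 12 mm thick (from this face away from the bore, +y), 22 mm wide across, top 96 mm above the table, on a foot 40 mm wide and 30 mm long, foot top 36 mm above the table. Axes as bore_mouth. Starts parked 220 to 250 mm out from the mouth.
- cursor (a joint): Travel of the cursor along the rail towards the bore, m: 0 has its face 250 mm from the mouth, 0.215 has it 35 mm from the mouth. It takes 1 to 2 N to slide and stays where it is left.
- flask: Bystander: small conical glass flask, 64 mm wide, 90 mm tall, origin at the centre of its underside.
- tape: Bystander: roll of brown tape lying flat, 90 mm wide, 24 mm high, origin at the centre of its underside.
- jar: Bystander: small amber jar with white cap, 44 mm wide, 55 mm tall, origin at the centre of its underside.
Mind the look-alikes: they are no part of the job. What is shaped like the part that bears rod_grip but red is not meant.

How it is judged:
By the outcome, as a careful person would: the job done as asked, in the order asked, and still so for the second after the job is handed in, with the robot touching nothing.
It also fails if it takes over 70 s, if anything falls off the work surface, if the arm or the gripper's body presses on something with over 40 N, if the wrist force passes 120 N, or if a joint passes its speed limit or range.

ROBOT

A 6-joint arm with a two-finger parallel gripper is mounted at the origin on the work surface. World frame = base frame: x ahead of the robot, y to its left, z up, the work surface at z = 0. Lengths are in m, angles in rad, forces in N, time in s.
With the tool pointing down it reaches from about 0.15 to 0.775 m from the base axis. Payload 6.1 kg.
Tool frame: the origin (TCP) lies midway between the tips of the shut fingers; the grasp point (between the pads) lies 19 mm behind it (robot.pinch_z is the z of the grasp point in the tool frame, in m); z points along the fingers, y is the line along which they close (so a half turn about z gives the same grasp; the last joint's range is limited). The gripper opens to 85 mm and grips with 20 to 120 N. Pads are 22 mm wide; open, the fingers measure 114 mm over their backs; the gripper's body (76 mm by 85 mm) begins 54 mm behind the grasp point. The pads swing forward as they close: fully open they stand 13 mm farther back than shut.
Start: joints at [-1.318, 0.126, -0.04, 1.405, 0, 1.571], TCP at [0.131, -0.508, 0.231] pointing down, gripper open.
Joint ranges: [-2.72, 2.72], [-0.95, 1.95], [-1.27, 1.35], [-1.78, 2.02], [-1.46, 1.47], [-3.14, 3.14]. Speed limits (rad/s): [2.39, 2.39, 3.01, 3.14, 3.14, 3.14].

INTERFACE

Orientations are given as [roll, pitch, yaw] about the fixed x, y, z axes, in that order (R = Rz(yaw) Ry(pitch) Rx(roll)).
In Python, from station import state, viewer, robot, finder gives the robot as it stands.
- The arm moves only by the tool servo_tool, never from a script. Its argument "deltas" is a list that holds one entry, the list of rows, each a list of 5 numbers: the opening, from 0 (shut) to 1 (fully open), then the shift along the world's x, y, z in m, then the turn about the world's z in degrees. In form: [[[jaw, x, y, z, twist], ...]]. A call has 1 to 8 rows; each row is the pose to reach, as a shift and turn from the pose commanded when the call began; what a row does not reach only later rows make up. A row lasts 1/12 s, in which the tool goes at most 41.7 mm and 7.16 degrees, less where a joint would pass 70% of its speed; a pose out of reach is approached as far as the arm can. A call with a gripper value outside its range is refused whole. The fingers move at their own pace and stop on an object; "force" is the grip in N (left out, the last holds). Time passes only in rows, so rows that repeat a pose let the fingers close. It gives the time, the measured TCP pose, the force, the opening and the grip force at its end, in the units of the state.
- state(): the state, without advancing time (a new reading comes with each control period).
- viewer.capture(name): name is "scene" or "top" or "wrist"; returns a dict with "img" (400x640x3 uint8, red, green, blue), "fx", "fy", "cx", "cy" (pixels), "rvec" (rotation vector, rad) and "tvec" (3), from world to camera coordinates, as OpenCV has them. Camera axes: x right, y down, z forward; pixel columns grow to the right and rows downward; lengths in m; the calibration is good to about 2 mm. A picture is of the moment at which its call begins. There is no depth.
- robot.finish_job(): hands the job in; it is judged then, once.
Trained networks look in a picture, given as the dict that the camera call returned (one of the last four; its "shot" number tells which), for a name from the list of things; names that differ only in an ending like _2 or _b are one class to them, and where a whole thing is asked for, a point or a joint stands for the part that bears it (a point fixed in the world has none). Each returns a list of dicts, best first, with "confidence" (0 to 1); they miss things now and then, are a little off and sometimes report something else, mostly with a low value. They report only what shows in the picture. A call takes as long as a camera call. They do not tell look-alikes from the thing itself.
- finder.boxes_of(picture, label): "xyz" ([x, y, z] in m, in world coordinates, good to about 4 mm: the middle of the surface that is visible of it).
- finder.place_of(picture, label): "xyz" ([x, y, z] in m, in world coordinates, good to about 4 mm: a listed point, or the origin of a listed thing).
The state is a dict: "time_s": time; "joints": joint angles; "joint_velocities": joint speeds; "joint_efforts": joint torques, N m; "position": TCP position; "tcp_rot": TCP orientation; "force": force on the tool from outside, world axes, zero at the start; "torque": the same for the moment, N m; "width": opening from 0.0 (shut) to 1.0 (fully open); "gripper_force": force on a finger pad.
Only numpy, scipy, OpenCV 4.12 (cv2) and the standard library are available. Lean on these libraries where they do the work, as an engineer would, in place of code of your own. Each camera call takes 0.05 s, during which the arm holds its last target. There are 200 camera calls.

## Working session

There is one attempt and no reset: what is moved stays moved. The work goes in short steps, Python scripts to look and compute and a tool call to move; the robot and the scene stay as the last step left them, time stands still between calls to the robot, and variables do not carry over. Pictures are saved under pics/ and viewed, at most 10 in all, crops included, and the job is handed in when it is done.

Besides the shell and the picture viewer there is one more tool, called after ">>>" in YAML: its name, and indented under it one key for each argument. servo_tool: Moves the arm, as the interface text tells. Its arguments: {"type":"object","properties":{"deltas":{"type":"array","items":{"type":"array","items":{"type":"array","items":{"type":"number"}}}},"force":{"type":"number"}},"required":["deltas"]}

```bash
mkdir -p pics; ls; cat > h.py <<'E'
import numpy as np, cv2
from station import state, viewer, robot, finder
def proj(c,p):
    K=np.array([[c['fx'],0,c['cx']],[0,c['fy'],c['cy']],[0,0,1.]])
    return cv2.projectPoints(np.array(p,float).reshape(-1,3),np.array(c['rvec'],float),np.array(c['tvec'],float),K,None)[0].reshape(-1,2)
def ray(c,u,v,z):
    R=cv2.Rodrigues(np.array(c['rvec'],float))[0];t=np.array(c['tvec'],float).ravel()
    o=-R.T@t; d=R.T@np.array([(u-c['cx'])/c['fx'],(v-c['cy'])/c['fy'],1.])
    return o+d*(z-o[2])/d[2]
def save(c,n,crop=None,s=1):
    im=c['img'][...,::-1]
    if crop: im=im[crop[1]:crop[3],crop[0]:crop[2]]
    cv2.imwrite('pics/'+n,cv2.resize(im,None,fx=s,fy=s,interpolation=cv2.INTER_CUBIC))
E
python3 - <<'E'
from h import *
print(robot.pinch_z)
for n in ("scene","top"):
    c=viewer.capture(n); save(c,n+'0.png')
    for l in ("bore_mouth","rod_grip","rod_tip","rod_tail","rest","cursor_face","bench","flask","tape","jar"):
        for d in finder.place_of(c,l)[:3]:
            print(n,l,np.round(d['xyz'],4),round(d['confidence'],2),np.round(proj(c,d['xyz'])[0]))
E
```

```text
pics
-0.0187
scene bore_mouth [ 0.6107 -0.1007  0.0649] 0.62 [339. 230.]
scene rod_grip [ 0.4417 -0.0828  0.0529] 0.71 [299. 205.]
scene rod_grip [0.4203 0.0845 0.0529] 0.58 [322. 172.]
scene rod_grip [ 0.3637 -0.4457  0.0083] 0.5 [207. 279.]
scene rod_tip [0.3531 0.1857 0.0056] 0.67 [323. 157.]
scene rod_tip [ 0.4428 -0.0831  0.0504] 0.48 [299. 206.]
scene rod_tip [ 0.3994 -0.1753  0.008 ] 0.46 [272. 226.]
scene rod_tail [0.2207 0.3112 0.0091] 0.66 [313. 124.]
scene rod_tail [ 0.2119 -0.1826  0.0123] 0.46 [228. 201.]
scene rest [ 4.342e-01 -1.320e-02  1.000e-04] 0.64 [310. 201.]
scene cursor_face [0.6006 0.1265 0.0638] 0.71 [373. 185.]
scene cursor_face [0.4163 0.1037 0.0536] 0.55 [325. 168.]
scene bench [ 0.6039 -0.1004  0.0017] 0.67 [337. 241.]
scene flask [ 0.4607 -0.2992  0.0018] 0.61 [263. 262.]
scene tape [ 0.7514 -0.2001 -0.0018] 0.91 [359. 287.]
scene jar [4.411e-01 3.192e-01 2.000e-04] 0.48 [362. 147.]
top bore_mouth [ 0.6073 -0.1054  0.0662] 0.96 [358. 159.]
top bore_mouth [ 0.4457  0.3177 -0.    ] 0.27 [204. 204.]
top rod_grip [0.2302 0.3036 0.0104] 0.78 [194. 281.]
top r
[... 153 characters left out ...]
217.]
top rod_tip [ 0.2044 -0.4018  0.0047] 0.86 [452. 321.]
top rod_tip [0.3533 0.1805 0.0028] 0.86 [246. 241.]
top rod_tail [0.4155 0.1018 0.0565] 0.74 [274. 220.]
top rod_tail [0.2143 0.3117 0.0099] 0.72 [190. 286.]
top rod_tail [ 0.3782 -0.4471  0.0063] 0.54 [471. 257.]
top rest [ 0.4357 -0.0133  0.0012] 0.92 [318. 220.]
top cursor_face [0.5963 0.1298 0.0653] 0.6 [273. 154.]
top bench [ 6.071e-01 -1.050e-01  2.000e-04] 0.78 [356. 166.]
top flask [ 0.7533 -0.1939 -0.0033] 0.65 [389. 123.]
top flask [ 0.4598 -0.3008  0.0024] 0.57 [419. 223.]
top tape [ 0.7541 -0.1915 -0.0054] 0.93 [389. 123.]
top tape [0.4157 0.1052 0.0561] 0.2 [273. 219.]
top jar [ 0.4438  0.3162 -0.0019] 0.66 [205. 205.]
```

View pics/scene0.png

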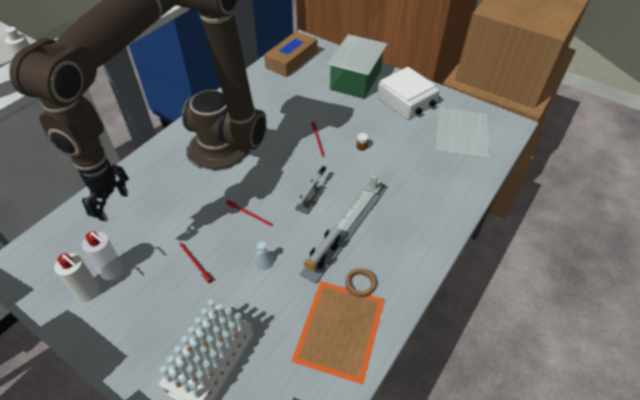

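View pics/top0.png

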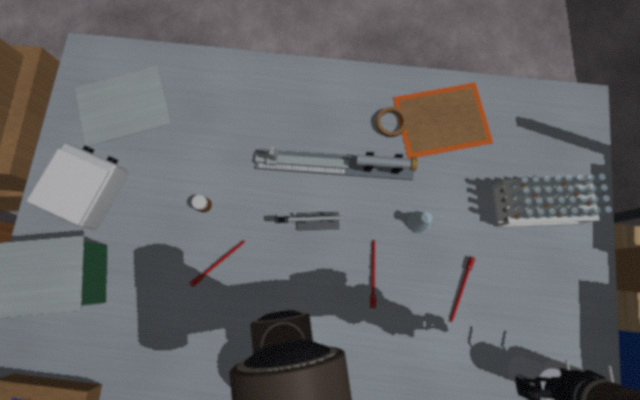

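Candidates for the rod: the black-handled grey rod lying on the grey rest, with its handle at top (280,220) and scene (322,172), and three thin red rods lying on the table, at top (217,263), (373,275) and (461,290). Only the first lies in a rest at a height of about 55 mm and has a black handle, so it fits the description. I'll confirm that with a crop.

```bash
python3 - <<'E'
from h import *
s=state(); print(s['tcp_rot'],s['position'],s['force'])
c=viewer.capture('top'); save(c,'crop1.png',(240,135,440,240),4)
for l in ("rod_grip","rod_tip","bore_mouth","cursor_face","rod_tail","bench","rest"):
    for d in finder.boxes_of(c,l)[:3]: print(l,np.round(d['xyz'],4),round(d['confidence'],2),np.round(proj(c,d['xyz'])[0]))
E
```

```text
[3.14154128e+00 3.50761312e-05 2.52770244e-01] [ 0.13129718 -0.50832104  0.23130889] [-0.18930002  1.18704447 -0.11772819]
rod_grip [0.4238 0.0271 0.0615] 0.76 [302. 219.]
rod_grip [0.2691 0.2637 0.0101] 0.59 [211. 268.]
rod_grip [ 0.2895 -0.1832  0.0099] 0.58 [373. 279.]
rod_tip [ 0.3058 -0.4271  0.012 ] 0.73 [463. 283.]
rod_tip [0.4258 0.0238 0.0591] 0.72 [303. 219.]
rod_tip [0.2674 0.2588 0.0126] 0.62 [212. 269.]
bore_mouth [ 0.6007 -0.0594  0.017 ] 0.92 [340. 165.]
cursor_face [0.4215 0.0289 0.0642] 0.6 [301. 220.]
cursor_face [0.5859 0.1383 0.0347] 0.59 [271. 161.]
rod_tail [0.2711 0.258  0.0119] 0.87 [213. 267.]
rod_tail [ 0.2863 -0.1859  0.0138] 0.86 [374. 280.]
rod_tail [0.4259 0.0302 0.0613] 0.81 [301. 219.]
bench [ 0.5962 -0.0538  0.0138] 0.64 [338. 166.]
rest [ 0.4306 -0.0146  0.0115] 0.66 [318. 221.]
```

View pics/crop1.png

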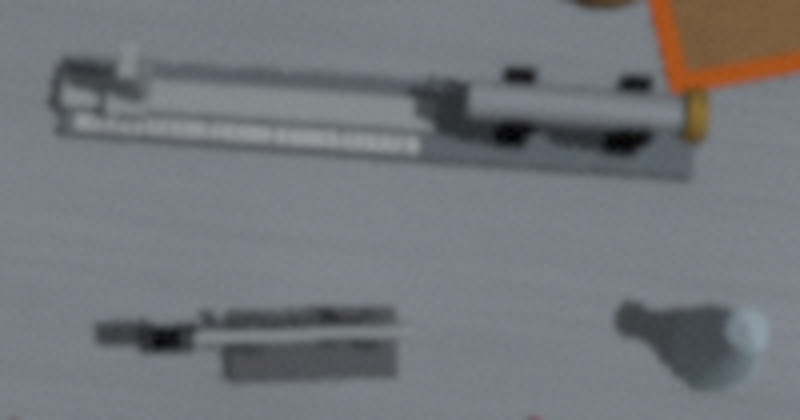

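The crop confirms it. The rod with the black handle lies on the grey rest, handle at crop (167,335) and tip at (405,330). The column mouth is at crop (470,105) and the cursor at (130,75). Next I'll move above the handle.

>>> servo_tool:
  deltas:
    - [[1, 0.145, 0.3, 0.02, 45], [1, 0.145, 0.3, 0.02, 45], [1, 0.145, 0.3, 0.02, 45], [1, 0.145, 0.3, 0.02, 45], [1, 0.145, 0.3, 0.02, 45], [1, 0.145, 0.3, 0.02, 45], [1, 0.145, 0.3, 0.02, 45], [1, 0.145, 0.3, 0.02, 45]]
  force: 40

```text
time_s: 2.17
position: [0.2762, -0.2069, 0.2516]
tcp_rot: [3.14, 0.0, 1.039]
force: [1.4, -0.3, 0.4]
width: 1.0
gripper_force: 0.0
```

>>> servo_tool:
  deltas:
    - [[1, 0.142, 0.24, 0.02, 39.5], [1, 0.142, 0.24, 0.02, 39.5], [1, 0.142, 0.24, 0.02, 39.5], [1, 0.142, 0.24, 0.02, 39.5], [1, 0.142, 0.24, 0.02, 39.5], [1, 0.142, 0.24, 0.02, 39.5], [1, 0.142, 0.24, 0.02, 39.5], [1, 0.142, 0.24, 0.02, 39.5]]

```text
time_s: 2.83
position: [0.4204, 0.0353, 0.271]
tcp_rot: [3.141, -0.001, 1.733]
force: [-0.2, -0.9, 0.1]
width: 1.0
gripper_force: 0.0
```

```bash
python3 - <<'E'
from h import *
s=state(); print(s['tcp_rot'],s['position'],s['force'],s['time_s'])
c=viewer.capture('wrist'); save(c,'w1.png')
for l in ("rod_grip","rod_tip","bore_mouth","cursor_face","rod_tail","rest"):
    for d in finder.place_of(c,l)[:2]: print(l,np.round(d['xyz'],4),round(d['confidence'],2),np.round(proj(c,d['xyz'])[0]))
E
```

```text
[ 3.14071251e+00 -1.25597552e-03  1.73342947e+00] [0.42038311 0.03530422 0.27103556] [-0.18724024 -0.91159479  0.09201488] 2.8333
rod_grip [0.414  0.0863 0.0548] 0.89 [322. 128.]
rod_tip [ 0.3921 -0.1728  0.0031] 0.96 [283. 281.]
rod_tip [ 0.4412 -0.0812  0.0583] 0.86 [321. 254.]
cursor_face [0.5953 0.1231 0.0673] 0.84 [481. 123.]
rod_tail [0.4141 0.101  0.0525] 0.95 [324. 116.]
rod_tail [ 0.2081 -0.1877  0.0113] 0.55 [168. 276.]
rest [ 0.4302 -0.0142  0.0018] 0.73 [321. 195.]
```

View pics/w1.png

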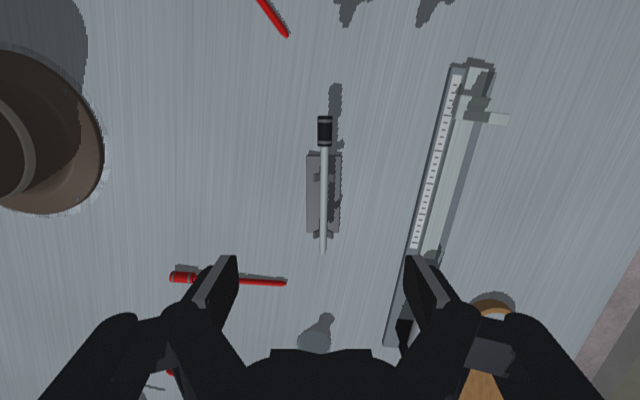

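The wrist view is sharp. The rod's black handle is at (324,131) and its tip at (322,253), with the rail at right from (410,250) to (470,65) and the cursor plate at (485,110). I'll work out the axis positions and check whether turning the wrist by half a turn would show the rod tip and the bore together.

```bash
python3 - <<'E'
from h import *
from scipy.spatial.transform import Rotation as Ro
c=viewer.capture('wrist'); s=state()
R=cv2.Rodrigues(np.array(c['rvec'],float))[0];t=np.array(c['tvec'],float).ravel()
T=Ro.from_euler('xyz',s['tcp_rot']).as_matrix(); p=s['position']
print('cam world',-R.T@t,'tool',T.T@(-R.T@t-p),'fx',c['fx'],'view dir',R.T@[0,0,1], 'axis in tool',T.T@R.T@[0,0,1])
for n,u,v,z in (('tail',324.5,116,.06),('shaftend',323.5,147,.055),('tip',322.3,253,.055),('rail far L',443,66,.012)): print(n,np.round(ray(c,u,v,z),4))
# rod as held, pointing to camera side
d=np.sign((T.T@(-R.T@t-p))[0])
for L in (0,.1,.168,.2,.3): print(L,proj(c,T@np.array([d*L,0,-.0187])+p).round())
for n,e,o in (('handle',(303,110,345,155),0),('shaft',(300,150,345,260),0)):
    im=c['img'][e[1]:e[3],e[0]:e[2]].mean(2)
    for r in range(2,e[3]-e[1],6): print(e[1]+r,im[r].astype(int)[6:36].tolist())
E
```

```text
cam world [0.40518125 0.11323894 0.41370268] tool [ 0.08384386  0.00045934 -0.14222301] fx 289.43464282187216 view dir [ 0.04999145 -0.31843385 -0.94662597] axis in tool [-3.22226020e-01 -8.69144983e-05  9.46662762e-01]
tail [0.4127 0.0959 0.06  ]
shaftend [0.4175 0.0591 0.055 ]
tip [ 0.4392 -0.0872  0.055 ]
rail far L [0.5525 0.1772 0.012 ]
0 [[320. 278.]]
0.1 [[319.  55.]]
0.168 [[ 319. -187.]]
0.2 [[ 319. -347.]]
0.3 [[  319. -1298.]]
112 [139, 140, 138, 139, 139, 138, 139, 138, 136, 139, 141, 85, 27, 22, 19, 21, 22, 22, 24, 26, 24, 24, 23, 20, 21, 20, 45, 77, 78, 77]
118 [140, 138, 139, 138, 139, 139, 138, 136, 136, 141, 140, 85, 29, 26, 31, 32, 33, 36, 36, 35, 35, 31, 29, 26, 26, 23, 49, 77, 77, 76]
124 [139, 138, 138, 138, 137, 138, 136, 136, 139, 139, 144, 86, 27, 21, 27, 29, 28, 32, 30, 31, 29, 29, 24, 23, 18, 21, 49, 79, 77, 79]
130 [139, 138, 138, 137, 138, 137, 135, 136, 137, 140, 145, 87, 29, 22, 27, 28, 29, 31, 30, 30, 28, 27, 27, 24, 20, 23, 66, 78, 80, 79]
136 [137, 138, 137, 137, 136, 136, 137, 136, 137, 143, 145, 81, 54, 59, 62, 64, 60, 59, 59, 57, 53, 53, 58, 53, 48
[... 2395 characters left out ...]
4, 76, 70, 69, 67, 68, 110, 146, 156, 156, 149, 133, 106, 76, 82, 84, 83, 84, 72]
236 [139, 140, 140, 142, 142, 141, 140, 140, 140, 142, 143, 140, 142, 145, 146, 146, 141, 123, 144, 155, 157, 147, 129, 100, 106, 141, 146, 145, 143, 143]
242 [140, 140, 140, 142, 142, 140, 140, 141, 142, 142, 139, 141, 143, 143, 143, 141, 139, 127, 145, 154, 157, 144, 126, 99, 122, 143, 143, 143, 141, 144]
248 [139, 140, 142, 141, 140, 140, 140, 142, 142, 138, 141, 143, 142, 142, 140, 139, 137, 135, 154, 158, 158, 139, 119, 128, 142, 142, 142, 141, 144, 145]
254 [140, 141, 141, 139, 140, 140, 141, 142, 138, 140, 143, 140, 141, 139, 139, 136, 136, 140, 142, 141, 136, 139, 140, 140, 141, 143, 140, 144, 145, 146]
```

>>> servo_tool:
  deltas:
    - [[1, 0.13, -0.165, 0, 0], [1, 0.13, -0.165, 0, 0], [1, 0.13, -0.165, 0, 0], [1, 0.13, -0.165, 0, 0], [1, 0.13, -0.165, 0, 0], [1, 0.13, -0.165, 0, 0], [1, 0.13, -0.165, 0, 0], [1, 0.13, -0.165, 0, 0]]

```text
time_s: 3.9
position: [0.5475, -0.1345, 0.271]
tcp_rot: [-3.141, -0.001, 1.726]
force: [-0.0, 0.0, 0.6]
width: 1.002
gripper_force: 0.0
```

```bash
python3 - <<'E'
from h import *
c=viewer.capture('wrist'); save(c,'w2.png'); np.save('w2.npy',c['img'])
import pickle; pickle.dump({k:c[k] for k in('img','fx','fy','cx','cy','rvec','tvec')},open('w2.pkl','wb'))
s=state(); print(s['position'],s['tcp_rot'])
for l in ("rod_grip","rod_tip","bore_mouth","cursor_face","rod_tail","bench"):
    for d in finder.place_of(c,l)[:2]: print(l,np.round(d['xyz'],4),round(d['confidence'],2),np.round(proj(c,d['xyz'])[0]))
E
```

```text
[ 0.54735261 -0.13381348  0.27148124] [-3.14143849e+00 -2.80531142e-04  1.72678244e+00]
rod_grip [ 0.2329 -0.1865  0.0093] 0.88 [ 96. 164.]
rod_grip [ 0.4285 -0.0112 -0.001 ] 0.16 [244.  54.]
rod_tip [ 0.2001 -0.3986  0.0076] 0.96 [ 88. 286.]
rod_tip [ 0.4429 -0.0786  0.0602] 0.8 [239. 111.]
bore_mouth [ 0.6056 -0.1032  0.0602] 0.69 [371. 153.]
rod_tail [ 0.21   -0.1869  0.0113] 0.87 [ 78. 162.]
bench [ 0.6013 -0.1027  0.0031] 0.66 [362. 145.]
```

View pics/w2.png

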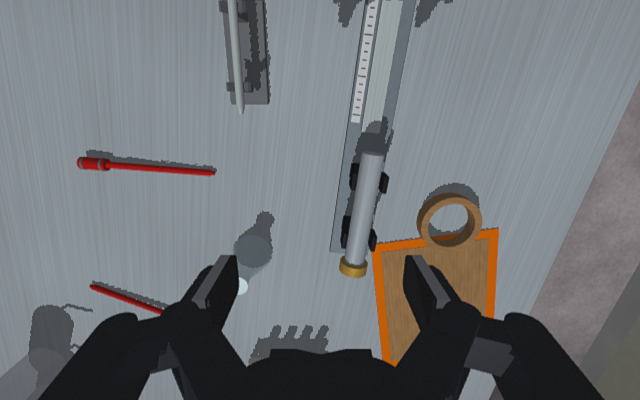

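The wrist view shows the column, with its mouth end at about (372,152) and the brass end at about (353,268). The rod tip is at (241,112). I'll fit the column axis from its edges, and the rod axis the same way.

```bash
python3 - <<'E'
import pickle
from h import *
c=pickle.load(open('w2.pkl','rb'))
im=c['img'].mean(2).astype(int)
for r in (148,150,152,154,156,160,164,196,204,212,220,228): print(r,im[r,335:395].tolist())
for r in (50,95): print(r,im[r,325:425].tolist())
for r in (20,45,70,95): print(r,im[r,222:252].tolist())
for r in range(102,118,2): print(r,im[r,230:252].tolist())
E
```

```text
148 [146, 145, 146, 149, 144, 140, 142, 146, 137, 77, 112, 121, 120, 121, 120, 119, 118, 119, 118, 120, 105, 65, 64, 65, 65, 64, 64, 64, 65, 64, 65, 65, 65, 64, 64, 64, 65, 65, 66, 65, 64, 65, 64, 64, 65, 65, 65, 64, 64, 64, 65, 64, 63, 85, 146, 147, 146, 147, 145, 144]
150 [145, 145, 147, 146, 142, 141, 144, 145, 113, 91, 118, 121, 120, 118, 117, 118, 117, 117, 119, 118, 66, 60, 64, 65, 65, 64, 64, 65, 65, 66, 66, 66, 66, 66, 66, 65, 65, 64, 64, 65, 63, 64, 63, 64, 64, 65, 64, 64, 66, 64, 65, 62, 64, 86, 144, 147, 146, 147, 144, 143]
152 [145, 145, 147, 146, 141, 140, 146, 145, 85, 104, 122, 121, 121, 119, 118, 118, 118, 117, 119, 120, 92, 63, 64, 65, 64, 64, 65, 80, 81, 78, 76, 75, 76, 78, 78, 79, 81, 82, 78, 77, 74, 71, 70, 68, 68, 65, 66, 64, 63, 64, 62, 65, 112, 144, 145, 145, 146, 145, 143, 143]
154 [144, 145, 148, 144, 139, 142, 147, 144, 74, 111, 123, 121, 120, 120, 120, 120, 119, 119, 121, 120, 105, 65, 62, 64, 63, 63, 77, 101, 107, 115, 120, 118, 111, 107, 103, 98, 95, 90, 85, 82, 81, 77, 77, 76, 75, 74, 76, 73, 70, 64, 62, 87, 147, 145, 144, 146, 146, 143, 143, 143]
156 [1
[... 4093 characters left out ...]
117, 117, 116]
106 [143, 144, 144, 145, 147, 147, 141, 152, 157, 159, 147, 133, 112, 91, 89, 150, 151, 149, 148, 145, 145, 142]
108 [142, 143, 143, 144, 146, 147, 143, 145, 158, 160, 155, 140, 115, 90, 106, 149, 149, 147, 146, 144, 144, 140]
110 [142, 143, 144, 145, 146, 147, 143, 141, 153, 161, 165, 146, 115, 90, 135, 150, 148, 147, 144, 144, 144, 140]
112 [142, 143, 144, 144, 146, 146, 143, 143, 142, 161, 175, 145, 112, 101, 146, 149, 147, 147, 144, 143, 143, 137]
114 [143, 143, 144, 144, 146, 146, 144, 142, 143, 146, 153, 146, 133, 140, 147, 148, 146, 147, 143, 144, 142, 137]
116 [143, 143, 144, 144, 146, 145, 144, 143, 143, 144, 146, 146, 142, 144, 147, 147, 147, 146, 144, 144, 141, 137]
```

```bash
python3 - <<'E'
import pickle
from h import *
from scipy.optimize import least_squares
c=pickle.load(open('w2.pkl','rb'))
R=cv2.Rodrigues(np.array(c['rvec'],float))[0];t=np.array(c['tvec'],float).ravel();o=-R.T@t
print('cam',o)
def d(u,v): return R.T@np.array([(u-c['cx'])/c['fx'],(v-c['cy'])/c['fy'],1.])
def axis(obs,r,z,y0):
    # obs (u,v,side): ray tangent to cylinder
    def f(p):
        a=np.array([-np.sin(p[1]),np.cos(p[1]),0]);P=np.array([p[0],y0,z]);out=[]
        for u,v,s in obs:
            n=np.cross(a,d(u,v));n/=np.linalg.norm(n); out.append((n@(P-o)) - s*r)
        return out
    for sg in (1,-1):
        q=[(u,v,s*sg) for u,v,s in obs]; obs2=q
        g=lambda p:[e for e in (lambda ob:[ (lambda n:(n/np.linalg.norm(n))@(np.array([p[0],y0,z])-o)-s*r)(np.cross([-np.sin(p[1]),np.cos(p[1]),0],d(u,v))) for u,v,s in ob])(q)]
        k=least_squares(g,[.5,.1]); print(sg,'x at y0',k.x,'resid mm',np.round(k.fun*1e3,2))
col=[(360.7,156,-1),(384,156,1),(360.2,160,-1),(383.3,160,1),(352.9,204,-1),(374.9,204,1),(351.7,212,-1),(373.7,212,1),(349,228,-1),(370.3,228,1)]
axis(col,.014,.065,-.105)
rod=[(228.6,20,-1),(236.8,20,1),(230.7,45,-1),(238.9,45,1),(232.8,70,-1),(240.9,70,1),(235,95,-1),(243.0,95,1)]
axis(rod,.005,.055,-.08)
print('rod tip',ray(c,240.5,113.5,.055))
print('mouth top edge',ray(c,372.3,155.2,.079),'mouth bottom',ray(c,373,151,.051))
print('bench left', [ray(c,u,v,.012).round(4) for u,v in((336,204),(341.8,160),(351.3,95),(358,50))])
print('bench right', [ray(c,u,v,.012).round(4) for u,v in((397.8,95),(406.5,50))])
E
```

```text
cam [ 0.53524004 -0.05164595  0.41329988]
1 x at y0 [0.60676927 0.03936788] resid mm [ 0.22 -0.32  0.4  -0.26  0.22 -0.38  0.35 -0.    0.22 -0.48]
-1 x at y0 [ 0.60972693 -0.02765159] resid mm [-30.49  24.68 -29.98  25.06 -26.35  28.62 -25.5   29.7  -24.11  30.69]
1 x at y0 [0.44300111 0.15416818] resid mm [ 0.73 -0.7   0.62 -0.59  0.51 -0.59  0.51 -0.47]
-1 x at y0 [0.44292208 0.15225161] resid mm [-9.37  9.2  -9.43  9.35 -9.5   9.4  -9.45  9.57]
rod tip [ 0.44320309 -0.0816806   0.055     ]
mouth top edge [ 0.60371627 -0.10252681  0.079     ] mouth bottom [ 0.60919705 -0.10147468  0.051     ]
bench left [array([ 0.5799, -0.1918,  0.012 ]), array([ 0.5767, -0.126 ,  0.012 ]), array([ 0.5736, -0.0396,  0.012 ]), array([0.5719, 0.0137, 0.012 ])]
bench right [array([ 0.6336, -0.0302,  0.012 ]), array([0.6316, 0.023 , 0.012 ])]
```

The two measurements agree:
- **Bore:** x = 0.6068 at y = -0.105, yaw 0.039, mouth at y ≈ -0.102.
- **Rod:** tip (0.443,-0.082), yaw 0.154, so the handle centre is at (0.417,0.084).

Now I'll grasp.

>>> servo_tool:
  deltas:
    - [[1, -0.131, 0.218, -0.11, 0], [1, -0.131, 0.218, -0.11, 0], [1, -0.131, 0.218, -0.11, 0], [1, -0.131, 0.218, -0.11, 0], [1, -0.131, 0.218, -0.11, 0], [1, -0.131, 0.218, -0.11, 0], [1, -0.131, 0.218, -0.11, 0], [1, -0.131, 0.218, -0.11, 0]]

```text
time_s: 4.92
position: [0.4131, 0.0871, 0.1594]
tcp_rot: [-3.138, -0.001, 1.733]
force: [-0.4, 0.2, -0.7]
width: 0.996
gripper_force: 0.0
```

>>> servo_tool:
  deltas:
    - [[1, 0, 0, -0.04, 0], [1, 0, 0, -0.08, 0], [1, 0, 0, -0.11, 0], [1, 0, 0, -0.125, 0], [1, 0, 0, -0.125, 0], [0.5, 0, 0, -0.125, 0], [0.3, 0, 0, -0.125, 0], [0.3, 0, 0, -0.125, 0]]
  force: 25

```text
time_s: 5.58
position: [0.4186, 0.0845, 0.0381]
tcp_rot: [3.138, -0.0, 1.728]
force: [0.1, 0.4, 0.3]
width: 0.605
gripper_force: 0.0
```

```bash
python3 - <<'E'
from h import *
s=state(); print(s['position'],s['tcp_rot'],s['width'],s['force'],s['torque'])
c=viewer.capture('wrist'); save(c,'w3.png')
E
```

```text
[0.41861062 0.08446933 0.03809327] [ 3.13838797e+00 -5.05719000e-05  1.72751842e+00] 0.6053740039077484 [0.13733116 0.38882335 0.32733211] [-0.00535995 -0.00445488 -0.03398817]
```

View pics/w3.png

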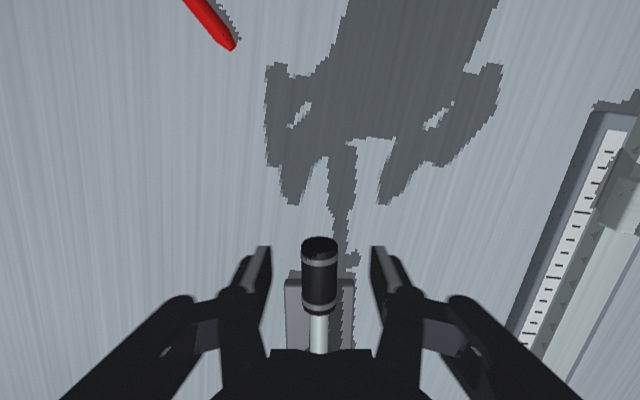

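The view shows the handle centred between the pads, at (319,275), with the tail end at (319,245). Next I'll close the fingers and lift.

>>> servo_tool:
  deltas:
    - [[0, 0, 0, 0, 0], [0, 0, 0, 0, 0], [0, 0, 0, 0, 0], [0, 0, 0, 0, 0], [0, 0, 0, 0, 0], [0, 0, 0, 0, 0], [0, 0, 0, 0, 0], [0, 0, 0, 0, 0]]
  force: 40

```text
time_s: 6.3
position: [0.4174, 0.0843, 0.0364]
tcp_rot: [3.141, 0.0, 1.728]
force: [1.5, -0.1, 2.2]
width: 0.192
gripper_force: 39.0
```

>>> servo_tool:
  deltas:
    - [[0, 0, 0, 0.02, 0], [0, 0, 0, 0.045, 0], [0, 0, 0, 0.075, 0], [0, 0, 0, 0.075, 0], [0, 0, 0, 0.075, 0]]

```text
time_s: 6.72
position: [0.4179, 0.0845, 0.1124]
tcp_rot: [3.139, -0.0, 1.728]
force: [0.4, 0.5, -1.5]
width: 0.198
gripper_force: 39.2
```

```bash
python3 - <<'E'
from h import *
s=state(); print(s['position'],s['tcp_rot'],s['width'],s['gripper_force'],s['force'],s['torque'])
for n in('scene','top'):
    c=viewer.capture(n)
    for l in ("rod_grip","rod_tip","rod_tail"):
        for d in finder.place_of(c,l)[:4]:
            if d['xyz'][2]>.03: print(n,l,np.round(d['xyz'],4),round(d['confidence'],2),np.round(proj(c,d['xyz'])[0]))
    save(c,n+'1.png',(200,100,440,280),3)
E
```

```text
[0.41787276 0.08447641 0.11238488] [ 3.13923904e+00 -2.50732124e-04  1.72751950e+00] 0.19754842148580662 39.1675329208374 [ 0.37312457  0.48965348 -1.51807632] [ 0.05777027 -0.01423414  0.0167789 ]
scene rod_grip [ 0.6047 -0.1011  0.0623] 0.59 [337. 230.]
scene rod_tip [ 0.4427 -0.0807  0.1263] 0.64 [299. 190.]
scene rod_tail [0.4155 0.1041 0.1284] 0.51 [325. 153.]
top rod_grip [0.4125 0.0852 0.1273] 0.73 [277. 217.]
```

View pics/scene1.png

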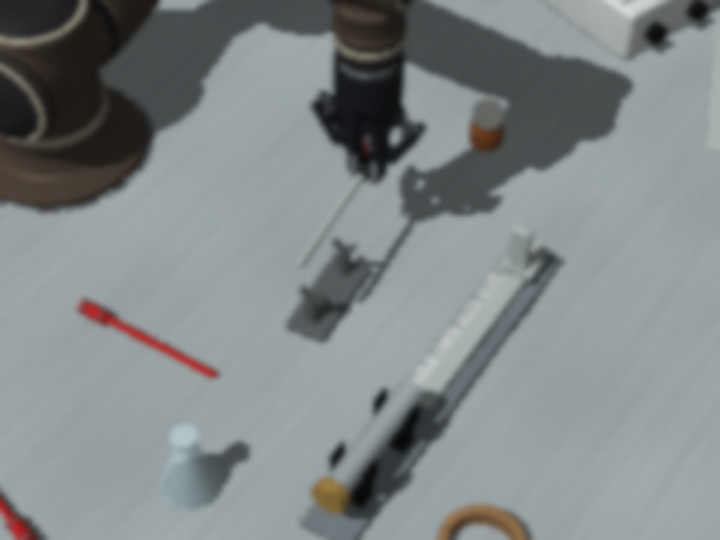

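The rod is held level. I'll carry it in line with the bore, with the tip 20 mm short of the mouth.

>>> servo_tool:
  deltas:
    - [[0, 0.04, 0, 0, -3], [0, 0.08, 0, 0, -5], [0, 0.12, 0, 0, -6.7], [0, 0.155, 0.001, 0, -6.7], [0, 0.182, 0.001, 0, -6.7], [0, 0.182, 0.001, 0, -6.7], [0, 0.182, 0.001, 0, -6.7], [0, 0.182, 0.001, 0, -6.7]]

```text
time_s: 7.78
position: [0.5982, 0.0852, 0.1105]
tcp_rot: [-3.139, 0.0, 1.611]
force: [-0.9, -1.0, -0.9]
width: 0.199
gripper_force: 39.3
```

>>> servo_tool:
  deltas:
    - [[0, 0, 0, -0.02, 0], [0, 0, 0, -0.045, 0], [0, 0, 0, -0.06, 0], [0, 0, 0, -0.065, 0], [0, 0, 0, -0.065, 0], [0, 0, 0, -0.065, 0], [0, 0, 0, -0.065, 0]]

```text
time_s: 8.37
position: [0.5996, 0.0855, 0.0479]
tcp_rot: [3.139, -0.0, 1.611]
force: [-0.1, 0.6, -0.4]
width: 0.194
gripper_force: 39.3
```

```bash
python3 - <<'E'
from h import *
s=state(); print(s['position'],s['tcp_rot'],s['width'],s['gripper_force'],s['force'],s['torque'])
ims=[]
for n in('scene','top'):
    c=viewer.capture(n)
    for l in ("rod_grip","rod_tip","rod_tail","bore_mouth","cursor_face"):
        for d in finder.place_of(c,l)[:4]:
            if d['xyz'][2]>.03: print(n,l,np.round(d['xyz'],4),round(d['confidence'],2),np.round(proj(c,d['xyz'])[0]))
    u,v=proj(c,[.6065,-.09,.065])[0].astype(int)
    ims.append(cv2.resize(c['img'][v-35:v+35,u-50:u+50,::-1],None,fx=8,fy=8,interpolation=cv2.INTER_CUBIC)[:300] if 0 else cv2.resize(c['img'][v-35:v+35,u-65:u+65,::-1],(780,420)[0:2],interpolation=cv2.INTER_CUBIC)[60:360])
cv2.imwrite('pics/al.png',np.vstack(ims))
E
```

```text
[0.59961257 0.0854511  0.0479134 ] [ 3.13940108e+00 -2.31156655e-04  1.61077087e+00] 0.19402161776902563 39.31963384151459 [-0.10552152  0.56851269 -0.3922763 ] [ 0.01399239 -0.00969145  0.00153199]
scene rod_grip [0.6001 0.0847 0.065 ] 0.59 [367. 192.]
scene rod_tip [ 0.6085 -0.0863  0.0577] 0.72 [341. 228.]
scene rod_tail [0.6011 0.1058 0.0626] 0.66 [370. 189.]
scene bore_mouth [ 0.6088 -0.1018  0.0635] 0.75 [338. 230.]
top rod_tip [ 0.605  -0.0866  0.0623] 0.71 [351. 160.]
top bore_mouth [ 0.6102 -0.1071  0.0637] 0.93 [358. 159.]
top bore_mouth [ 0.6085 -0.0859  0.0642] 0.68 [351. 158.]
```

View pics/al.png

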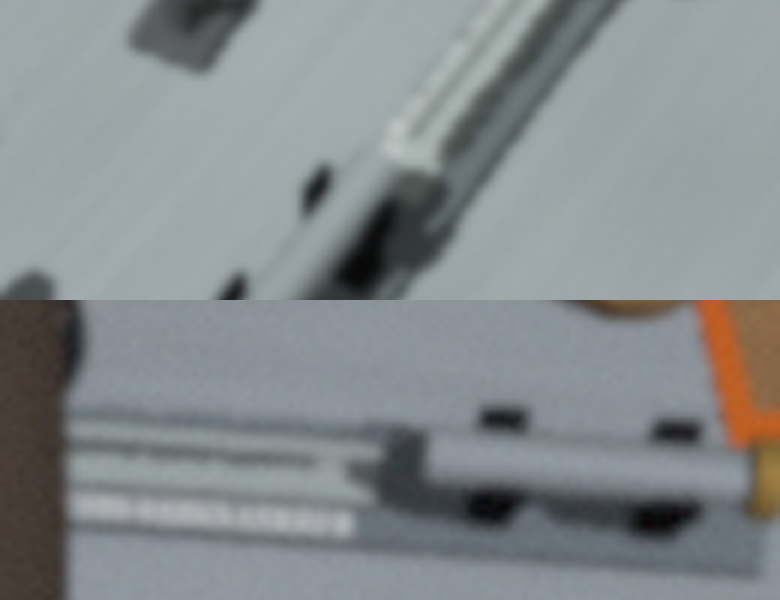

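The crops show the rod tip just short of the mouth and in line with it. The finder has the tip at (0.607,-0.086) and the mouth at (0.608,-0.103). I'll go in gently.

>>> servo_tool:
  deltas:
    - [[0, 0.0002, -0.006, 0, 0], [0, 0.0005, -0.012, 0, 0], [0, 0.0006, -0.016, 0, 0], [0, 0.0007, -0.018, 0, 0], [0, 0.0008, -0.02, 0, 0], [0, 0.0009, -0.022, 0, 0], [0, 0.0009, -0.024, 0, 0], [0, 0.001, -0.026, 0, 0]]

```text
time_s: 9.63
position: [0.6001, 0.0591, 0.0463]
tcp_rot: [3.142, -0.0, 1.611]
force: [-1.0, 0.1, -0.2]
width: 0.195
gripper_force: 39.3
```

>>> servo_tool:
  deltas:
    - [[0, 0.0001, -0.002, 0, 0], [0, 0.0002, -0.004, 0, 0], [0, 0.0002, -0.006, 0, 0], [0, 0.0003, -0.008, 0, 0], [0, 0.0004, -0.01, 0, 0], [0, 0.0005, -0.012, 0, 0], [0, 0.0005, -0.012, 0, 0], [0, 0.0005, -0.012, 0, 0]]

```text
time_s: 10.3
position: [0.6006, 0.0471, 0.0463]
tcp_rot: [3.142, 0.0, 1.61]
force: [-0.4, -0.2, 0.4]
width: 0.198
gripper_force: 39.3
```

The tip should be about 19 mm in and the force is nil. I'll continue.

>>> servo_tool:
  deltas:
    - [[0, 0.0002, -0.005, 0, 0], [0, 0.0004, -0.01, 0, 0], [0, 0.0006, -0.015, 0, 0], [0, 0.0008, -0.02, 0, 0], [0, 0.001, -0.025, 0, 0], [0, 0.0012, -0.03, 0, 0], [0, 0.0014, -0.035, 0, 0], [0, 0.0014, -0.035, 0, 0]]

```text
time_s: 10.97
position: [0.6021, 0.0112, 0.0463]
tcp_rot: [3.142, 0.0, 1.61]
force: [-0.0, -0.1, 0.1]
width: 0.199
gripper_force: 39.3
```

```bash
python3 - <<'E'
from h import *
s=state(); print(s['position'],s['force'],s['torque'])
c=viewer.capture('wrist'); save(c,'w4.png')
import pickle; pickle.dump({k:c[k] for k in('img','fx','fy','cx','cy','rvec','tvec')},open('w4.pkl','wb'))
for l in ("rod_grip","rod_tip","rod_tail","bore_mouth","cursor_face"):
    for d in finder.place_of(c,l)[:2]:
        if d['xyz'][2]>.03: print(l,np.round(d['xyz'],4),round(d['confidence'],2),np.round(proj(c,d['xyz'])[0]))
E
```

```text
[0.60206216 0.01117453 0.04626813] [-0.03645497 -0.05220069  0.13304489] [-0.00133561  0.03204286  0.00322401]
rod_grip [0.5998 0.0111 0.0632] 0.87 [315. 276.]
rod_tail [0.5998 0.027  0.0607] 0.76 [316. 245.]
cursor_face [0.5954 0.1244 0.0675] 0.68 [313.  14.]
```

View pics/w4.png

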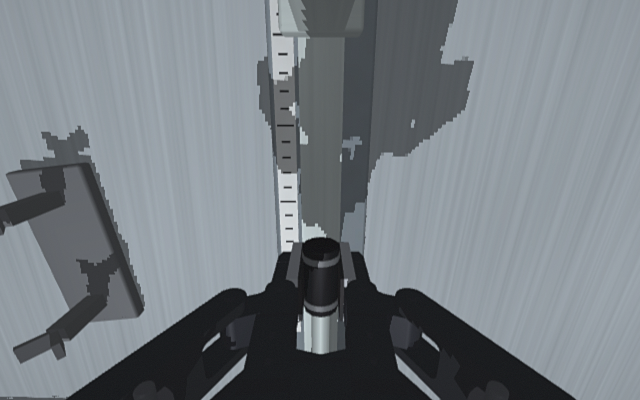

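The wrist view shows the handle still seated in the pads (tail at (320,245)), with the rod in line above the rail. The tip is about 55 mm into the bore with no drag. I'll go to about 85 mm, then creep.

>>> servo_tool:
  deltas:
    - [[0, 0.0002, -0.005, 0, 0], [0, 0.0004, -0.01, 0, 0], [0, 0.0006, -0.015, 0, 0], [0, 0.0008, -0.02, 0, 0], [0, 0.001, -0.025, 0, 0], [0, 0.0011, -0.029, 0, 0], [0, 0.0011, -0.029, 0, 0], [0, 0.0011, -0.029, 0, 0]]

```text
time_s: 11.93
position: [0.6031, -0.0172, 0.0462]
tcp_rot: [-3.142, 0.0, 1.61]
force: [-0.1, 0.1, 0.3]
width: 0.196
gripper_force: 39.3
```

>>> servo_tool:
  deltas:
    - [[0, 0, -0.0007, 0, 0], [0, 0.0001, -0.0014, 0, 0], [0, 0.0001, -0.0021, 0, 0], [0, 0.0001, -0.0028, 0, 0], [0, 0.0001, -0.0035, 0, 0], [0, 0.0002, -0.004, 0, 0], [0, 0.0002, -0.004, 0, 0]]

```text
time_s: 12.52
position: [0.6033, -0.0208, 0.0463]
tcp_rot: [3.142, 0.0, 1.611]
force: [-0.8, -0.6, -0.0]
width: 0.193
gripper_force: 39.3
```

>>> servo_tool:
  deltas:
    - [[0, 0, -0.0007, 0, 0], [0, 0.0001, -0.0014, 0, 0], [0, 0.0001, -0.0021, 0, 0], [0, 0.0001, -0.0028, 0, 0], [0, 0.0002, -0.004, 0, 0], [0, 0.0002, -0.004, 0, 0]]

```text
time_s: 13.02
position: [0.6035, -0.025, 0.0463]
tcp_rot: [-3.142, 0.0, 1.61]
force: [0.8, 0.4, -0.7]
width: 0.196
gripper_force: 39.3
```

>>> servo_tool:
  deltas:
    - [[0, 0, -0.0005, 0, 0], [0, 0, -0.001, 0, 0], [0, 0.0001, -0.0015, 0, 0], [0, 0.0001, -0.0015, 0, 0]]

```text
time_s: 13.35
position: [0.6036, -0.0263, 0.0463]
tcp_rot: [3.142, 0.0, 1.611]
force: [0.3, 0.3, 0.5]
width: 0.194
gripper_force: 39.4
```

>>> servo_tool:
  deltas:
    - [[0, 0, -0.0005, 0, 0], [0, 0, -0.001, 0, 0], [0, 0.0001, -0.0015, 0, 0], [0, 0.0001, -0.002, 0, 0], [0, 0.0001, -0.002, 0, 0]]

```text
time_s: 13.77
position: [0.6037, -0.0284, 0.0463]
tcp_rot: [-3.142, 0.0, 1.611]
force: [-0.5, 0.4, 1.0]
width: 0.195
gripper_force: 39.4
```

>>> servo_tool:
  deltas:
    - [[0, 0, -0.0005, 0, 0], [0, 0, -0.001, 0, 0], [0, 0.0001, -0.0015, 0, 0], [0, 0.0001, -0.002, 0, 0], [0, 0.0001, -0.002, 0, 0]]

```text
time_s: 14.18
position: [0.6038, -0.0303, 0.0462]
tcp_rot: [-3.142, 0.0, 1.611]
force: [0.0, -0.3, 0.3]
width: 0.197
gripper_force: 39.4
```

>>> servo_tool:
  deltas:
    - [[0, 0, -0.0005, 0, 0], [0, 0, -0.001, 0, 0], [0, 0.0001, -0.0015, 0, 0], [0, 0.0001, -0.002, 0, 0], [0, 0.0001, -0.002, 0, 0]]

```text
time_s: 14.6
position: [0.6039, -0.0323, 0.0463]
tcp_rot: [3.142, 0.0, 1.611]
force: [0.7, 0.4, 0.2]
width: 0.193
gripper_force: 39.4
```

>>> servo_tool:
  deltas:
    - [[0, 0, -0.0005, 0, 0], [0, 0, -0.001, 0, 0], [0, 0.0001, -0.0015, 0, 0], [0, 0.0001, -0.002, 0, 0], [0, 0.0001, -0.002, 0, 0]]

```text
time_s: 15.02
position: [0.604, -0.0341, 0.0462]
tcp_rot: [-3.142, -0.0, 1.611]
force: [-0.6, 2.2, 0.3]
width: 0.194
gripper_force: 39.4
```

The force along the axis has started to rise (2.2 N at about 100 mm). I'll take smaller steps.

>>> servo_tool:
  deltas:
    - [[0, 0, -0.0003, 0, 0], [0, 0, -0.0006, 0, 0], [0, 0, -0.0006, 0, 0]]

```text
time_s: 15.27
position: [0.604, -0.0342, 0.0463]
tcp_rot: [-3.142, -0.001, 1.611]
force: [-1.0, 4.4, 0.5]
width: 0.197
gripper_force: 39.4
```

```bash
python3 - <<'E'
from h import *
a=[]
for i in range(4):
    viewer.capture('wrist'); s=state(); a.append(list(s['force'])+list(s['torque'])+list(s['position']))
print(np.round(a,4))
E
```

```text
[[ 2.9890e-01  4.1757e+00  2.6710e-01  9.3180e-01  1.4760e-01 -3.1800e-02
   6.0390e-01 -3.4200e-02  4.6200e-02]
 [-5.9800e-01  5.4441e+00 -6.6370e-01  9.5080e-01  1.1140e-01 -3.9000e-02
   6.0400e-01 -3.4200e-02  4.6200e-02]
 [-1.1380e-01  4.7381e+00  4.0620e-01  9.9530e-01  5.9900e-02 -2.9500e-02
   6.0390e-01 -3.4300e-02  4.6200e-02]
 [-9.7100e-01  4.4635e+00  2.3830e-01  1.0141e+00  1.5050e-01 -4.8000e-03
   6.0390e-01 -3.4300e-02  4.6200e-02]]
```

It has stopped moving at about 4.7 N, or roughly 7 N/mm. I'll nudge it slightly past the possible 6 N of drag to tell drag from the bottom.

>>> servo_tool:
  deltas:
    - [[0, 0, -0.0002, 0, 0], [0, 0, -0.0005, 0, 0], [0, 0, -0.0005, 0, 0], [0, 0, -0.0005, 0, 0]]

```text
time_s: 15.8
position: [0.604, -0.0343, 0.0463]
tcp_rot: [3.142, -0.002, 1.611]
force: [-0.9, 6.6, 0.5]
width: 0.191
gripper_force: 39.4
```

```bash
python3 - <<'E'
from h import *
a=[]
for i in range(4):
    viewer.capture('wrist'); s=state(); a.append(list(s['force'])+list(s['torque'])+list(s['position']))
print(np.round(np.mean(a,0),5))
E
```

```text
[-0.47389  6.95404  0.5846   1.28224  0.1082  -0.03833  0.60394 -0.03431
  0.04623]
```

It holds at 7 N without moving and with no side force, which means the bottom. I'll take one more small check to about 9 N, ease off to a light touch, and release.

>>> servo_tool:
  deltas:
    - [[0, 0, -0.0002, 0, 0], [0, 0, -0.0003, 0, 0], [0, 0, -0.0003, 0, 0]]

```text
time_s: 16.25
position: [0.6039, -0.0343, 0.0462]
tcp_rot: [-3.142, -0.003, 1.612]
force: [-1.1, 7.8, 0.7]
width: 0.196
gripper_force: 39.4
```

>>> servo_tool:
  deltas:
    - [[0, 0, 0.0006, 0, 0], [0, 0, 0.0011, 0, 0], [0, 0, 0.0011, 0, 0], [0, 0, 0.0011, 0, 0]]

```text
time_s: 16.58
position: [0.604, -0.0342, 0.0463]
tcp_rot: [3.142, -0.001, 1.611]
force: [-0.2, 5.2, -0.6]
width: 0.195
gripper_force: 39.4
```

>>> servo_tool:
  deltas:
    - [[0.25, 0, 0, 0, 0], [0.3, 0, 0, 0, 0], [0.4, 0, 0, 0, 0], [0.5, 0, 0, 0, 0], [0.6, 0, 0, 0, 0], [0.6, 0, 0, 0, 0], [0.6, 0, 0, 0, 0]]

```text
time_s: 17.17
position: [0.604, -0.0347, 0.0463]
tcp_rot: [-3.142, 0.0, 1.61]
force: [-0.2, -0.0, 0.0]
width: 0.597
gripper_force: 0.0
```

```bash
python3 - <<'E'
from h import *
s=state(); print(s['position'],s['width'],s['force'])
c=viewer.capture('wrist'); save(c,'w5.png')
for l in ("rod_grip","rod_tail","cursor_face"):
    for d in finder.place_of(c,l)[:2]:
        if d['xyz'][2]>.03: print(l,np.round(d['xyz'],4),round(d['confidence'],2),np.round(proj(c,d['xyz'])[0]))
E
```

```text
[ 0.6040016  -0.03469372  0.04626482] 0.5970797163064852 [-0.21306098 -0.04019651  0.0100272 ]
rod_grip [ 0.6017 -0.0291  0.0644] 0.81 [315. 267.]
rod_tail [ 0.598  -0.0189  0.0593] 0.87 [309. 244.]
```

View pics/w5.png

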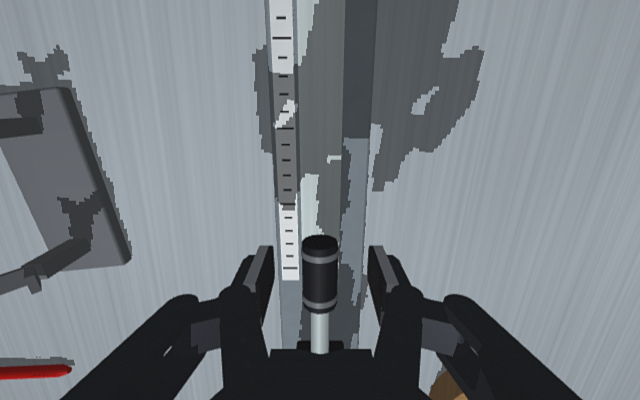

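The rod is released and stayed put, with the tail at (320,240) and the handle at (320,280). I'll rise, shut the fingers and go behind the cursor.

>>> servo_tool:
  deltas:
    - [[0.6, 0, 0, 0.015, 0], [0.6, 0, 0, 0.04, 0], [0.6, 0, 0, 0.08, 0], [0.6, 0, 0, 0.12, 0], [0.6, 0, 0, 0.14, 0], [0.6, 0, 0, 0.14, 0]]

```text
time_s: 17.87
position: [0.6064, -0.0346, 0.1925]
tcp_rot: [3.132, 0.001, 1.611]
force: [0.1, 0.9, 0.0]
width: 0.599
gripper_force: 0.0
```

>>> servo_tool:
  deltas:
    - [[0, -0.0015, 0.04, 0, 0], [0, -0.003, 0.08, 0, 0], [0, -0.0045, 0.12, 0, 0], [0, -0.006, 0.16, 0, 0], [0, -0.0085, 0.2, 0, 0], [0, -0.0085, 0.22, 0, 0], [0, -0.0085, 0.22, 0, 0], [0, -0.0085, 0.22, 0, 0]]

```text
time_s: 18.53
position: [0.595, 0.1865, 0.1851]
tcp_rot: [-3.14, 0.001, 1.613]
force: [-0.0, 0.4, 0.6]
width: 0.003
gripper_force: 0.0
```

```bash
python3 - <<'E'
from h import *
s=state(); print(s['position'],s['width'],s['force'],s['time_s'])
for n in ('wrist','scene','top'):
  c=viewer.capture(n)
  for l in ("rod_grip","rod_tail","cursor_face"):
    for d in finder.place_of(c,l)[:3]:
        if d['xyz'][2]>.03: print(n,l,np.round(d['xyz'],4),round(d['confidence'],2),np.round(proj(c,d['xyz'])[0]))
E
```

```text
[0.59498858 0.18649216 0.18510911] 0.003248702013278231 [-0.04940259  0.36326527  0.5776503 ] 18.5333
wrist rod_tail [ 0.5998 -0.0193  0.0602] 0.58 [317. 355.]
wrist cursor_face [0.5936 0.1254 0.0679] 0.58 [316. 251.]
scene rod_grip [ 0.6034 -0.0331  0.0647] 0.59 [349. 215.]
scene rod_tail [ 0.6045 -0.0154  0.0631] 0.64 [352. 212.]
scene cursor_face [0.5996 0.1259 0.063 ] 0.69 [373. 185.]
top rod_grip [ 0.6038 -0.0352  0.0633] 0.41 [332. 158.]
top rod_tail [ 0.6038 -0.0133  0.0631] 0.43 [324. 157.]
top cursor_face [0.5987 0.1305 0.0641] 0.71 [273. 153.]
```

>>> servo_tool:
  deltas:
    - [[0, 0.0003, 0, -0.04, 0], [0, 0.0003, 0, -0.08, 0], [0, 0.0003, 0, -0.11, 0], [0, 0.0003, 0, -0.128, 0], [0, 0.0003, 0, -0.128, 0], [0, 0.0003, 0, -0.128, 0]]

```text
time_s: 19.63
position: [0.5951, 0.1853, 0.0577]
tcp_rot: [-3.14, 0.001, 1.611]
force: [-0.9, -0.7, 1.4]
width: -0.0
gripper_force: 0.0
```

>>> servo_tool:
  deltas:
    - [[0, 0.0002, -0.006, 0, 0], [0, 0.0004, -0.012, 0, 0], [0, 0.0006, -0.018, 0, 0], [0, 0.0008, -0.022, 0, 0], [0, 0.001, -0.026, 0, 0], [0, 0.0012, -0.03, 0, 0], [0, 0.0012, -0.032, 0, 0], [0, 0.0013, -0.034, 0, 0]]

```text
time_s: 20.3
position: [0.5972, 0.1511, 0.0584]
tcp_rot: [3.141, -0.0, 1.61]
force: [0.0, 0.4, -0.1]
width: -0.001
gripper_force: 0.0
```

>>> servo_tool:
  deltas:
    - [[0, 0.0001, -0.002, 0, 0], [0, 0.0002, -0.004, 0, 0], [0, 0.0002, -0.006, 0, 0], [0, 0.0003, -0.008, 0, 0], [0, 0.0004, -0.01, 0, 0], [0, 0.0005, -0.012, 0, 0], [0, 0.0005, -0.014, 0, 0], [0, 0.0006, -0.016, 0, 0]]

```text
time_s: 20.97
position: [0.5977, 0.1354, 0.0582]
tcp_rot: [-3.142, -0.0, 1.611]
force: [0.4, 1.0, -1.0]
width: -0.002
gripper_force: 0.8
```

```bash
python3 - <<'E'
from h import *
s=state(); print(s['position'],s['width'],s['force'],s['time_s'])
for n in ('wrist','scene','top'):
  c=viewer.capture(n)
  for l in ("rod_tail","cursor_face"):
    for d in finder.place_of(c,l)[:3]:
        if d['xyz'][2]>.03: print(n,l,np.round(d['xyz'],4),round(d['confidence'],2),np.round(proj(c,d['xyz'])[0]))
E
```

```text
[0.59770921 0.13539881 0.05821366] -0.0016495974695444567 [ 0.44844129  0.98002166 -0.97797541] 20.9667
scene rod_tail [ 0.605  -0.0157  0.0574] 0.58 [352. 213.]
scene cursor_face [0.5988 0.1142 0.0588] 0.71 [371. 188.]
top rod_tail [ 0.6021 -0.0145  0.0627] 0.63 [325. 158.]
top cursor_face [0.598  0.1197 0.0614] 0.7 [277. 154.]
```

>>> servo_tool:
  deltas:
    - [[0, 0.0001, -0.003, 0, 0], [0, 0.0002, -0.006, 0, 0], [0, 0.0004, -0.01, 0, 0], [0, 0.0005, -0.014, 0, 0], [0, 0.0007, -0.018, 0, 0], [0, 0.0008, -0.021, 0, 0], [0, 0.0009, -0.024, 0, 0], [0, 0.001, -0.026, 0, 0]]

```text
time_s: 22.08
position: [0.5987, 0.109, 0.0583]
tcp_rot: [-3.142, -0.0, 1.61]
force: [-0.3, 0.9, 0.2]
width: 0.004
gripper_force: 0.8
```

>>> servo_tool:
  deltas:
    - [[0, 0.0001, -0.003, 0, 0], [0, 0.0002, -0.006, 0, 0], [0, 0.0004, -0.01, 0, 0], [0, 0.0005, -0.014, 0, 0], [0, 0.0007, -0.018, 0, 0], [0, 0.0008, -0.021, 0, 0], [0, 0.0009, -0.024, 0, 0], [0, 0.001, -0.026, 0, 0]]

```text
time_s: 22.75
position: [0.5997, 0.083, 0.0583]
tcp_rot: [-3.142, 0.0, 1.61]
force: [-0.4, 1.1, 0.9]
width: 0.0
gripper_force: 0.8
```

>>> servo_tool:
  deltas:
    - [[0, 0.0001, -0.003, 0, 0], [0, 0.0002, -0.006, 0, 0], [0, 0.0004, -0.01, 0, 0], [0, 0.0005, -0.014, 0, 0], [0, 0.0007, -0.018, 0, 0], [0, 0.0008, -0.021, 0, 0], [0, 0.0009, -0.024, 0, 0], [0, 0.001, -0.026, 0, 0]]

```text
time_s: 23.42
position: [0.6007, 0.057, 0.0583]
tcp_rot: [-3.142, 0.0, 1.61]
force: [-1.9, 2.0, 0.6]
width: -0.004
gripper_force: 0.8
```

```bash
python3 - <<'E'
from h import *
s=state(); print(s['position'],s['width'],s['force'],s['time_s'])
for n in ('wrist','scene','top'):
  c=viewer.capture(n)
  for l in ("rod_tail","cursor_face"):
    for d in finder.place_of(c,l)[:3]:
        if d['xyz'][2]>.03: print(n,l,np.round(d['xyz'],4),round(d['confidence'],2),np.round(proj(c,d['xyz'])[0]))
E
```

```text
[0.60068156 0.05701745 0.05826551] -0.0035120488612423685 [-1.9024135   2.0027325   0.55913938] 23.4167
scene rod_tail [ 0.6031 -0.0136  0.0592] 0.5 [352. 212.]
scene cursor_face [0.6036 0.0371 0.0646] 0.46 [360. 202.]
```

>>> servo_tool:
  deltas:
    - [[0, 0.0001, -0.003, 0, 0], [0, 0.0002, -0.006, 0, 0], [0, 0.0004, -0.01, 0, 0], [0, 0.0005, -0.014, 0, 0], [0, 0.0007, -0.018, 0, 0], [0, 0.0008, -0.021, 0, 0], [0, 0.0009, -0.024, 0, 0], [0, 0.001, -0.026, 0, 0]]

```text
time_s: 24.53
position: [0.6017, 0.031, 0.0583]
tcp_rot: [3.142, 0.0, 1.61]
force: [1.2, 1.8, -1.4]
width: 0.001
gripper_force: 0.8
```

>>> servo_tool:
  deltas:
    - [[0, 0.0001, -0.002, 0, 0], [0, 0.0002, -0.004, 0, 0], [0, 0.0002, -0.006, 0, 0], [0, 0.0003, -0.008, 0, 0], [0, 0.0004, -0.0095, 0, 0], [0, 0.0004, -0.011, 0, 0], [0, 0.0005, -0.012, 0, 0]]

```text
time_s: 25.12
position: [0.6021, 0.0193, 0.0582]
tcp_rot: [-3.141, 0.0, 1.611]
force: [-0.3, 1.6, 0.1]
width: 0.0
gripper_force: 0.8
```

>>> servo_tool:
  deltas:
    - [[0, 0, -0.0008, 0, 0], [0, 0.0001, -0.0016, 0, 0], [0, 0.0001, -0.0024, 0, 0], [0, 0.0001, -0.003, 0, 0], [0, 0.0001, -0.0036, 0, 0], [0, 0.0002, -0.004, 0, 0], [0, 0.0002, -0.004, 0, 0]]

```text
time_s: 25.7
position: [0.6023, 0.0154, 0.0582]
tcp_rot: [-3.141, 0.0, 1.611]
force: [-0.1, 0.2, -0.3]
width: 0.001
gripper_force: 0.6
```

```bash
python3 - <<'E'
from h import *
s=state(); print(s['position'],s['width'],s['force'],s['torque'],s['time_s'])
for n in ('wrist','scene','top'):
  c=viewer.capture(n)
  for l in ("rod_tail","rod_grip","cursor_face"):
    for d in finder.place_of(c,l)[:3]:
        if d['xyz'][2]>.03: print(n,l,np.round(d['xyz'],4),round(d['confidence'],2),np.round(proj(c,d['xyz'])[0]))
E
```

```text
[0.60232741 0.01535824 0.0582483 ] 0.0006346868279622116 [-0.12417594  0.18132984 -0.25328964] [0.20812046 0.090826   0.05734741] 25.7
wrist rod_grip [ 0.6002 -0.0286  0.0617] 0.63 [313. 326.]
scene rod_tail [ 0.6022 -0.0152  0.061 ] 0.45 [351. 212.]
scene cursor_face [ 0.6065 -0.004   0.0599] 0.57 [354. 211.]
top rod_tail [ 0.602  -0.0333  0.0629] 0.53 [331. 159.]
```

>>> servo_tool:
  deltas:
    - [[0, 0, -0.0008, 0, 0], [0, 0.0001, -0.0016, 0, 0], [0, 0.0001, -0.0024, 0, 0], [0, 0.0001, -0.0032, 0, 0], [0, 0.0002, -0.004, 0, 0], [0, 0.0002, -0.005, 0, 0], [0, 0.0002, -0.005, 0, 0]]

```text
time_s: 26.88
position: [0.6027, 0.0103, 0.0583]
tcp_rot: [3.142, 0.0, 1.61]
force: [-0.4, 1.5, 0.4]
width: -0.002
gripper_force: 0.4
```

>>> servo_tool:
  deltas:
    - [[0, 0, -0.0004, 0, 0], [0, 0, -0.0008, 0, 0], [0, 0, -0.0012, 0, 0], [0, 0, -0.0012, 0, 0]]

```text
time_s: 27.22
position: [0.6027, 0.0092, 0.0583]
tcp_rot: [3.141, 0.0, 1.611]
force: [0.5, 0.8, -0.2]
width: 0.001
gripper_force: 0.6
```

```bash
cat > f.py <<'E'
from h import *
a=[]
for i in range(3):
    viewer.capture('wrist'); s=state(); a.append(list(s['force'])+list(s['torque'])+list(s['position']))
print(np.round(np.mean(a,0),4),s['time_s'])
E
python3 f.py
```

```text
[ 0.6899  1.2462 -0.3806  0.199  -0.0595 -0.0108  0.6027  0.0092  0.0583] 27.3667
```

>>> servo_tool:
  deltas:
    - [[0, 0, -0.0004, 0, 0], [0, 0, -0.0008, 0, 0], [0, 0, -0.0012, 0, 0], [0, 0, -0.0012, 0, 0]]

```text
time_s: 27.7
position: [0.6027, 0.008, 0.0583]
tcp_rot: [3.141, 0.0, 1.611]
force: [0.8, 2.0, -0.2]
width: -0.003
gripper_force: 0.6
```

```bash
python3 f.py
```

```text
[ 0.563   1.208   0.0498  0.2308 -0.1519 -0.0067  0.6027  0.008   0.0583] 27.85
```

>>> servo_tool:
  deltas:
    - [[0, 0, -0.0004, 0, 0], [0, 0, -0.0008, 0, 0], [0, 0, -0.001, 0, 0], [0, 0, -0.001, 0, 0]]

```text
time_s: 28.18
position: [0.6026, 0.007, 0.0583]
tcp_rot: [3.142, 0.0, 1.611]
force: [1.4, 2.0, -0.4]
width: 0.001
gripper_force: 0.7
```

```bash
python3 f.py
```

```text
[ 1.1663  1.2603 -0.1156  0.2504 -0.1541  0.0272  0.6026  0.007   0.0583] 28.3333
```

>>> servo_tool:
  deltas:
    - [[0, 0.0001, -0.0004, 0, 0], [0, 0.0001, -0.0008, 0, 0], [0, 0.0002, -0.001, 0, 0], [0, 0.0002, -0.001, 0, 0]]

```text
time_s: 28.67
position: [0.6026, 0.0062, 0.0583]
tcp_rot: [-3.141, -0.0, 1.611]
force: [-0.2, 1.5, 0.8]
width: -0.001
gripper_force: 1.2
```

```bash
python3 f.py
```

```text
[-1.0424  2.5575  0.3528  0.4672  0.0933 -0.009   0.6026  0.0062  0.0583] 28.8167
```

The torque has doubled, and the position matches the geometry for contact (about 0.006). I'll confirm with one 0.4 mm nudge.

>>> servo_tool:
  deltas:
    - [[0, 0, -0.0002, 0, 0], [0, 0, -0.0004, 0, 0], [0, 0, -0.0004, 0, 0]]

```text
time_s: 29.07
position: [0.6026, 0.0061, 0.0583]
tcp_rot: [-3.141, -0.001, 1.611]
force: [-1.3, 4.3, 1.1]
width: -0.0
gripper_force: 2.4
```

```bash
python3 f.py
```

```text
[-1.5009  5.2191  1.5736  0.9023  0.228  -0.0348  0.6027  0.0061  0.0583] 29.2167
```

Contact is confirmed: it holds at 5 N with no motion. I'll back straight off, rise, check and hand in.

>>> servo_tool:
  deltas:
    - [[0, 0, 0.001, 0, 0], [0, -0.0001, 0.003, 0, 0], [0, -0.0003, 0.008, 0, 0], [0, -0.0006, 0.016, 0, 0], [0, -0.001, 0.026, 0, 0], [0, -0.0015, 0.038, 0, 0], [0, -0.0015, 0.045, 0, 0], [0, -0.0015, 0.045, 0, 0]]

```text
time_s: 29.88
position: [0.6012, 0.0527, 0.0582]
tcp_rot: [3.142, -0.0, 1.613]
force: [0.6, 0.1, 0.1]
width: 0.001
gripper_force: 0.0
```

>>> servo_tool:
  deltas:
    - [[0, 0, 0, 0.03, 0], [0, 0, 0, 0.07, 0], [0, 0, 0, 0.11, 0], [0, 0, 0.03, 0.15, 0], [0, 0, 0.07, 0.17, 0], [0, 0, 0.07, 0.17, 0], [0, 0, 0.07, 0.17, 0], [0, 0, 0.07, 0.17, 0]]

```text
time_s: 30.55
position: [0.6012, 0.121, 0.2278]
tcp_rot: [-3.141, 0.001, 1.612]
force: [-0.2, 0.2, -0.4]
width: 0.001
gripper_force: 0.0
```

```bash
python3 - <<'E'
from h import *
s=state(); print(s['position'],s['force'],s['time_s'])
for n in ('wrist','scene','top'):
  c=viewer.capture(n)
  for l in ("rod_tail","rod_grip","cursor_face","flask","tape","jar"):
    for d in finder.place_of(c,l)[:2]:
        print(n,l,np.round(d['xyz'],4),round(d['confidence'],2),np.round(proj(c,d['xyz'])[0]))
  if n=='wrist':
    # enlarged numeric profile along rod/cursor joint
    p=proj(c,[[.6033,-.035,.074],[.6033,-.0162,.074],[.603,-.0162,.096],[.603,-.0042,.096]]); print(p.round(1))
    q=proj(c,[[.6038-.039*y,y,.065] for y in (-.03,.02)]).round().astype(int); print(q)
    u=int(p[1,0]); im=c['img'].mean(2).astype(int)
    for cc in (u-3,u,u+3): print(cc,im[300:400:2,cc].tolist())
E
```

```text
[0.60120886 0.12100505 0.22777492] [-0.22934291  0.19067307 -0.43237734] 30.55
wrist rod_tail [ 0.2103 -0.1916  0.0072] 0.86 [ 70. 349.]
wrist rod_grip [ 0.2334 -0.1848  0.0056] 0.89 [ 84. 345.]
wrist jar [ 0.6056 -0.1023  0.0614] 0.69 [316. 340.]
[[316.5 304.6]
 [317.1 291.8]
 [316.6 303.9]
 [317.  295.1]]
[[318 297]
 [318 262]]
314 [23, 24, 22, 23, 25, 27, 24, 25, 27, 25, 25, 26, 22, 23, 19, 17, 18, 19, 19, 17, 19, 25, 28, 34, 39, 95, 106, 23, 24, 24, 23, 24, 25, 25, 23, 26, 25, 20, 25, 25, 26, 25, 26, 25, 22, 23, 26, 26, 26, 24]
317 [23, 24, 24, 26, 25, 22, 24, 31, 38, 71, 74, 139, 137, 152, 172, 171, 170, 169, 169, 169, 149, 82, 84, 75, 72, 122, 142, 33, 25, 23, 25, 26, 24, 27, 24, 25, 22, 24, 23, 24, 24, 24, 23, 26, 24, 26, 25, 25, 25, 26]
320 [24, 25, 26, 28, 28, 37, 47, 50, 49, 49, 56, 118, 116, 116, 117, 117, 116, 114, 113, 103, 76, 78, 78, 71, 73, 137, 149, 55, 23, 27, 22, 27, 26, 26, 24, 24, 25, 25, 25, 24, 25, 23, 24, 27, 25, 24, 24, 24, 25, 26]
scene rod_tail [ 0.2097 -0.1839  0.0127] 0.72 [227. 201.]
scene rod_tail [ 0.6038 -0.0164  0.0629] 0.68 [352. 212.]
scene rod_gri
[... 179 characters left out ...]
93 -0.2999  0.0023] 0.62 [263. 262.]
scene tape [ 0.7471 -0.1961 -0.0008] 0.74 [358. 285.]
scene jar [4.425e-01 3.165e-01 1.000e-04] 0.76 [362. 148.]
top rod_tail [ 0.208  -0.1869  0.0101] 0.84 [372. 310.]
top rod_tail [ 0.3797 -0.4468  0.0089] 0.78 [471. 257.]
top rod_grip [ 0.3615 -0.4442  0.0088] 0.76 [470. 263.]
top rod_grip [ 0.2302 -0.1863  0.009 ] 0.74 [373. 301.]
top cursor_face [ 0.6021 -0.0093  0.0661] 0.43 [323. 157.]
top cursor_face [ 0.4608 -0.3005  0.0018] 0.26 [419. 222.]
top flask [ 0.4581 -0.2967  0.0023] 0.74 [418. 223.]
top flask [ 0.6043 -0.0336  0.0634] 0.65 [332. 158.]
top tape [ 0.7518 -0.1931 -0.0051] 0.96 [389. 124.]
top jar [ 0.754  -0.1937 -0.0028] 0.64 [389. 123.]
```

Rod tail at y = -0.016 and cursor face at y = -0.015, so they meet. The flask, tape and jar have not moved, and the arm is clear of everything.

```bash
python3 -c "
from station import robot
print(robot.finish_job())"
```

```text
the job is handed in; nothing more can be done
None
```

The job is handed in: the rod is bottomed about 100 mm into the bore (pressed with at most about 8 N) and released, the cursor then slid against its end at about 5 N, and the flask, tape and jar have not moved.

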